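# Set the clay cup in the handle jig and hold the spring presser back at the mark

### The arm

A 6-joint arm with a two-finger parallel gripper is mounted at the origin on a cart in front of the work surface, level with it; the furniture and walls round the work are solid. World frame = base frame: x ahead of the robot, y to its left, z up, the work surface at z = 0. Lengths are in m, angles in rad, forces in N, time in s.
With the tool pointing down it reaches from about 0.325 to 0.925 m from the base axis. Payload 3.1 kg.
Tool frame: the origin (TCP) lies between the finger pads; the fingertips stand 19 mm ahead of it and the grasp point (between the pads) is the TCP; z points along the fingers, y is the direction in which the jaws open and shut (so a half turn about z gives the same grasp; the last joint's range is limited). The gripper opens to 85 mm and grips with 20 to 120 N. Pads are 22 mm wide; open, the fingers measure 114 mm over their backs; the gripper's body (76 mm by 85 mm) begins 54 mm behind the grasp point. The pads swing forward as they close: fully open they stand 13 mm farther back than shut.
Start: joints at [-1.276, 0.217, 1.613, -0, 1.311, -0.112], TCP at [0.247, -0.574, 0.25] pointing down, gripper open.
Joint ranges: [-2.75, 2.75], [-0.78, 2.1], [0.31, 2.55], [-1.13, 4.27], [0.13, 2.63], [-2.58, 2.58]. Speed limits (rad/s): [2.79, 2.79, 3.14, 3.14, 3.14, 3.14].

### API

Orientations are given as [roll, pitch, yaw] about the fixed x, y, z axes, in that order (R = Rz(yaw) Ry(pitch) Rx(roll)).
In Python, from station import read_state, read_camera, order gives the robot as it stands.
- The arm moves only by the shell command python3 -m creep 'ROWS' [FORCE]. ROWS is text: rows parted by semicolons, each of 7 numbers parted by spaces: the shift along the tool's x, y, z scaled (see below), then the turn, a rotation vector about the tool's x, y, z scaled (see below), then the opening, from -1 (shut) to 1 (fully open), so that 0 is half open. In form: x y z wx wy wz claw; .... A call has 1 to 5 rows; each row shifts and turns the commanded pose from where the row before left it, along the tool's axes as they then stand; what a row does not reach is not made up. The controller multiplies each number of a shift by 0.02 m and each number of a turn by 1.5 rad. A row lasts 1/12 s, in which the tool goes at most 41.7 mm and 7.16 degrees, less where a joint would pass 70% of its speed; a pose out of reach is approached as far as the arm can. A call with a number of a shift or a turn outside -1 to 1 is refused whole. A call with a gripper value outside its range is refused whole. The fingers move at their own pace and stop on an object; FORCE is the grip in N (left out, the last holds). Time passes only in rows, so rows that do not move let the fingers close. It gives the time, the measured TCP pose, the force and the opening at its end, in the units of the state.
- read_state(): the state, without advancing time (a new reading comes with each control period).
- read_camera(name): name is "scene" or "side" or "wrist"; returns a dict with "color" (420x560x3 uint8, red, green, blue), "z_map" (420x560 float32, m along the optical axis (not along the pixel's ray), 0 where there is no reading), "fx", "fy", "cx", "cy" (pixels), "distortion" ([k1, k2, p1, p2, k3] as OpenCV has them; the pictures are not rectified), "pose" (4x4, takes a point from camera to world coordinates). Camera axes: x right, y down, z forward; pixel columns grow to the right and rows downward; lengths in m; the calibration is good to about 2 mm. A picture is of the moment at which its call begins.
- order.job_done(): hands the job in, once; it reports no verdict.
The state is a dict: "time_s": time; "joint_positions": joint angles; "joint_velocities": joint speeds; "joint_torque": joint torques, N m; "eef_pos": TCP position; "tool_rot": TCP orientation; "contact_force": force on the tool from outside, world axes, zero at the start; "torque": the same for the moment, N m; "grip_width": finger opening in m.
Only numpy, scipy, OpenCV 4.12 (cv2) and the standard library are available. Lean on these libraries where they do the work, as an engineer would, in place of code of your own. Each camera call takes 0.05 s, during which the arm holds its last target. There are 200 camera calls.

### The job

I am about to fix a handle on the clay cup. Lift the cup over and set it down upright in the round nest of the wooden jig without dropping it and let go of it; then take the jig's spring slide by its grip, draw it back until its pointer stands level with the brass marker on the scale, and keep holding it there: the program finishes while the slide is held against its spring. Leave the marker where it is set, and do not disturb the pot and tools lying around.

Things in the scene. Friction and masses are not known exactly. Their poses are not given: they have to be found in the camera images.
- cup: the loose grey clay cup, open and round, without a handle: 66 mm across at the rim, 54 mm across the flat foot, 59 mm high, wall about 5 to 10 mm thick, inside floor about 16 mm above its underside, 0.16 kg (varies some 20 percent); it can be lifted by its rim (one finger inside); origin at the centre of its underside, z up. It starts upright on the worktop, to the right of the jig
- cup_center (a point): the centre of the clay cup, half-way up (29.5 mm above its underside; the rim is 29.5 mm higher)
- jig: the handle jig, fixed to the worktop at a place and yaw that vary: a wooden base board 100 x 270 x 18 mm with a round nest at its -y end and a slide on a rail towards its +y end. Origin under the centre of the board, z up; its y axis runs along the board and is the direction in which the slide is drawn back; its -x side carries the scale with the marker
- nest (a point): the centre of the nest's floor, 21 mm above the worktop, 75 mm from the jig's origin along its -y; axes as the jig's. The nest is a shallow round wooden dish, 63 mm inside diameter, its lip 7 mm above its floor and 76 mm across outside. The cup stands in it with its foot on the floor. The slide's presser face, 40 mm wide and 75 mm above the worktop at its top, rests 45 mm from this centre on the jig's +y side, so it stays clear of the seated cup
- slide: the presser slide of the jig, one part with presser, carriage, grip and pointer; it moves only along the jig's +y, 0 to 75 mm, and a spring pulls it home: about 5 N at home, 11 to 12 N at 55 mm, springing back when let go. Axes as the jig's; its origin coincides with the jig's origin while the slide is home
- grip (a point): the place to take hold on the slide's grip, 105 mm above the worktop, 110 mm from the nest's centre with the slide home. The grip is an upright dark wooden block 14 mm thick along the jig's y, 46 mm wide along the jig's x, its top 125 mm above the worktop and its lower end 69 mm above it; free on both sides and above
- pointer (a point): the tip of the slide's small steel pointer on the jig's -x side, 33.5 mm above the worktop; moves with the slide; axes as the jig's
- mark (a point): the ridge of the brass marker block (12 mm long, 18 mm wide) on the scale strip at the jig's -x side, 33.5 mm above the worktop; axes as the jig's. It lies 30 to 55 mm along the jig's +y from where the pointer rests; the pointer's end stops just short of it sideways, and is level with it when both have the same y in the jig's frame. The marker sits stiffly on the strip (about 6 N to shift it)
- pot: bystander: a closed plastic glaze pot with snap lid, 68 mm across, 43 mm high; origin at the centre of its underside
- rib: bystander: a half-moon wooden rib lying flat, 52 x 106 x 7 mm; origin at the centre of its underside
- loop_tool: bystander: a round loop tool lying flat, 24 x 178 x 10 mm; origin at the centre of its underside
There are look-alikes about, which are no part of the job. What is shaped like the cup but pink is not meant.

How it is judged:
By the outcome, as a careful person would: the job done as asked, in the order asked, and still so for the second after the job is handed in, while the arm keeps its last pose, push and grip.
It also fails if it takes over 51 s, if anything falls off the work surface, if the arm or the gripper's body presses on something with over 40 N, if the wrist force passes 120 N, or if a joint passes its speed limit or range.

## Working session

There is one attempt and no reset: what is moved stays moved. The work goes in short steps, Python scripts to look and compute and a shell command to move; the robot and the scene stay as the last step left them, time stands still between calls to the robot, and variables do not carry over. Pictures are saved under pics/ and viewed, about 8 in all and at most 12, crops included, and the job is handed in when it is done.

```bash
mkdir -p pics; ls
python3 - <<'E'
from station import read_state, read_camera
import cv2, numpy as np
s=read_state(); print({k:np.round(v,3).tolist() for k,v in s.items()})
ims=[]
for n in ("scene","side"):
    c=read_camera(n); np.savez(f"pics/{n}0.npz",**c); ims.append(c["color"]); print(n,c["fx"],c["distortion"],np.round(c["pose"],3).tolist())
    cv2.imwrite(f"pics/{n}0.png",cv2.resize(c["color"][:,:,::-1],(800,600)))
E
```

```text
pics
{'time_s': 0.0, 'joint_positions': [-1.276, 0.218, 1.615, -0.0, 1.311, -0.112], 'joint_velocities': [0.002, 0.001, 0.001, -0.0, 0.001, 0.0], 'joint_torque': [0.0, -39.684, -30.385, 0.0, 0.01, 0.0], 'eef_pos': [0.247, -0.573, 0.249], 'tool_rot': [-3.139, -0.0, 0.407], 'contact_force': [-0.081, -0.995, 0.395], 'torque': [0.045, -0.037, 0.059], 'grip_width': 0.085}
scene 523.255623023613 [-0.17548792  0.          0.          0.          0.        ] [[-0.842, -0.311, 0.441, 0.053], [-0.54, 0.506, -0.673, 0.604], [-0.014, -0.804, -0.594, 0.741], [0.0, 0.0, 0.0, 1.0]]
side 446.90363683411016 [-0.05835549  0.          0.          0.          0.        ] [[-0.951, -0.201, 0.235, 0.245], [-0.309, 0.661, -0.684, 0.657], [-0.018, -0.723, -0.69, 0.856], [0.0, 0.0, 0.0, 1.0]]
```

View pics/scene0.png

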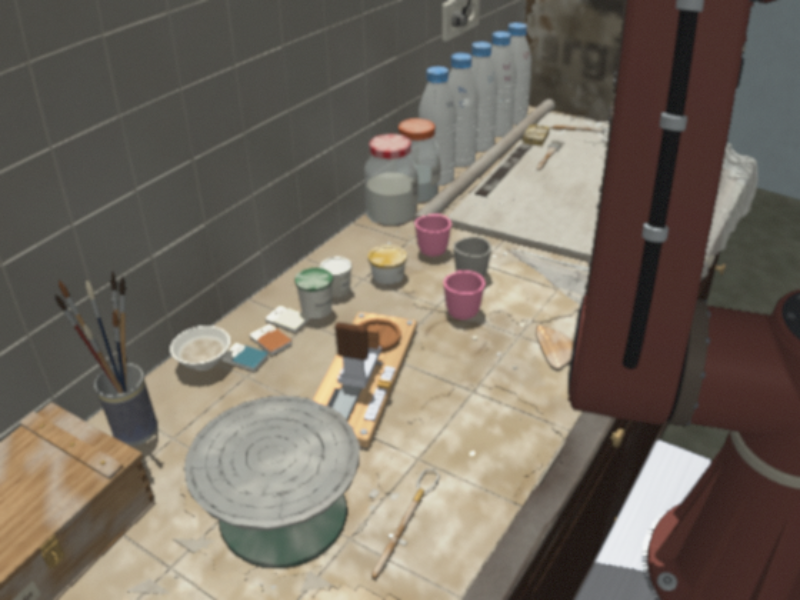

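View pics/side0.png

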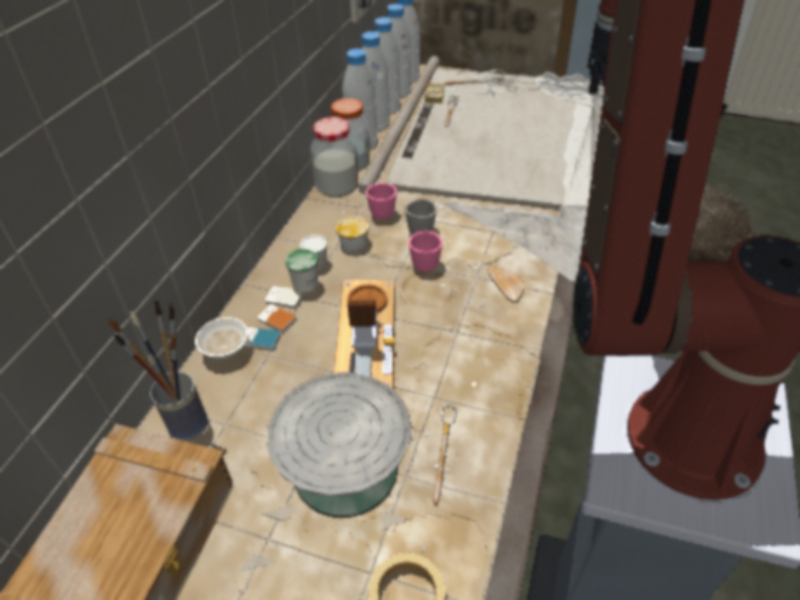

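Scene view (800 px scale): the grey cup is at (472,257), with pink look-alikes at (433,235) and (464,297). The nest is at (380,335), the dark grip at (352,340), the brass marker at (385,377). Side view: grey cup at (421,217). Only the grey one fits the description. I'll make an enlarged crop to confirm and measure from the depth.

```bash
cat > h.py <<'E'
import cv2, numpy as np
def load(n,i=0): 
    d=np.load(f"pics/{n}{i}.npz"); return {k:d[k] for k in d.files}
def rays(c,uv):
    K=np.array([[c["fx"],0,c["cx"]],[0,c["fy"],c["cy"]],[0,0,1]],float)
    p=cv2.undistortPoints(np.asarray(uv,float).reshape(-1,1,2),K,np.asarray(c["distortion"],float))[:,0]
    return np.c_[p,np.ones(len(p))]
def plane(c,uv,z):
    d=rays(c,uv)@c["pose"][:3,:3].T; o=c["pose"][:3,3]
    return o+d*((z-o[2])/d[:,2])[:,None]
def world(c):
    h,w=c["z_map"].shape; u,v=np.meshgrid(np.arange(w),np.arange(h))
    r=rays(c,np.stack([u,v],-1).reshape(-1,2).astype(float))*c["z_map"].reshape(-1,1)
    P=r@c["pose"][:3,:3].T+c["pose"][:3,3]; P[c["z_map"].ravel()==0]=np.nan
    return P.reshape(h,w,3)
def circ(P):
    A=np.c_[2*P,np.ones(len(P))]; s=np.linalg.lstsq(A,(P**2).sum(1),rcond=None)[0]
    return s[:2],np.sqrt(s[2]+s[:2]@s[:2])
E
python3 - <<'E'
from h import *
S=load("scene");D=load("side")
a=cv2.resize(S["color"][135:320,210:420],None,fx=3.3,fy=3.2,interpolation=cv2.INTER_CUBIC)
cv2.imwrite("pics/crop1.png",a[:,:,::-1])
for n,c in(("scene",S),("side",D)):
    W=world(c); 
    hsv=cv2.cvtColor(c["color"],cv2.COLOR_RGB2HSV)
    ctr={"scene":{"cup":(330,178),"pinkA":(303,160),"pinkB":(325,203),"pot":(271,183)},"side":{"cup":(295,150),"pinkA":(267,138),"pinkB":(298,173),"pot":(246,163)}}[n]
    print(n,"table z",np.nanmedian(W[240:260,330:360,2] if n=="scene" else W[230:250,300:330,2]))
    for k,(u,v) in ctr.items():
        m=np.zeros(W.shape[:2],bool); m[v-22:v+23,u-22:u+23]=1
        hh=(0.050,0.066) if "pot" not in k else (0.036,0.05)
        m&=(W[...,2]>hh[0])&(W[...,2]<hh[1])
        pk=(hsv[...,1]>110)&((hsv[...,0]>150))
        if "pink" in k:m&=pk
        if k=="cup":m&=hsv[...,1]<90
        P=W[m]
        if len(P)>10:
            print(k,len(P),"mean",P.mean(0).round(4),"range",np.percentile(P,[2,98],axis=0).round(3).tolist(),"circ",circ(P[:,:2]))
E
```

```text
scene table z -6.745585103129503e-05
cup 227 mean [ 0.5601 -0.3643  0.0554] range [[0.527, -0.414, 0.05], [0.611, -0.256, 0.06]] circ (array([ 0.57268721, -0.34262184]), np.float64(0.05389840630405004))
pot 383 mean [ 0.683  -0.2967  0.0416] range [[0.652, -0.383, 0.036], [0.715, -0.263, 0.046]] circ (array([ 0.68049081, -0.31315124]), np.float64(0.03445102115728691))
side table z 0.001914260364036302
cup 184 mean [ 0.5612 -0.3723  0.0571] range [[0.496, -0.421, 0.05], [0.63, -0.269, 0.063]] circ (array([ 0.57193293, -0.35019331]), np.float64(0.05213305622928735))
pinkA 86 mean [ 0.657  -0.4001  0.0553] range [[0.633, -0.442, 0.05], [0.689, -0.377, 0.063]] circ (array([ 0.66162754, -0.41070536]), np.float64(0.03072806512676364))
pinkB 117 mean [ 0.5191 -0.2668  0.0559] range [[0.491, -0.305, 0.05], [0.548, -0.242, 0.063]] circ (array([ 0.5205517 , -0.27331363]), np.float64(0.03086592352748719))
pot 351 mean [ 0.6844 -0.2972  0.0438] range [[0.652, -0.386, 0.037], [0.716, -0.208, 0.049]] circ (array([ 0.68971804, -0.30358632]), np.float64(0.04249436009263023))
```

View pics/crop1.png

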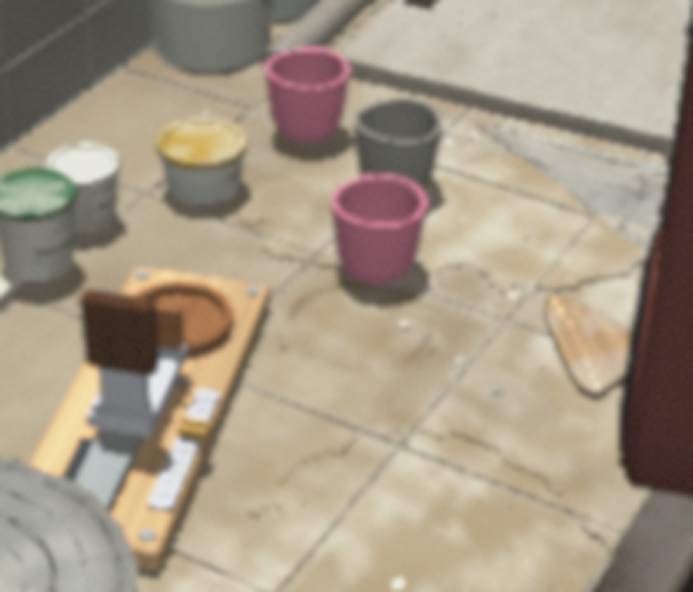

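The crop confirms the target: the grey cup at crop (398,145), i.e. full frame (331,180). Both neighbours, at (308,95) and (380,228), are pink. Next I'll measure the jig, grip, marker and turntable, and refine the cup.

Run:
```python
from h import *
for n in("scene","side"):
    c=load(n); W=world(c); hsv=cv2.cvtColor(c["color"],cv2.COLOR_RGB2HSV).astype(int); H,S,V=[hsv[...,i] for i in range(3)]
    z=W[...,2]; near=lambda x,y,r:np.hypot(W[...,0]-x,W[...,1]-y)<r
    # cup
    m=near(.56,-.385,.06)&(z>.051)&(z<.066)&(S<75)&(V<140)
    p0=np.array([.56,-.385])
    P=W[m]; print(n,"cup",len(P),P.mean(0).round(4),np.percentile(P,[1,99],axis=0).round(3).tolist(),circ(P[:,:2]))
    # turntable/board
    u=(250,320) if n=="side" else (190,310)
    # board
    b=(abs(z-.018)<.006)&(H>8)&(H<22)&(S>115)&near(.6,-.1,.25)
    cv2.imwrite(f"pics/board_{n}.png",b.astype(np.uint8)*255)
    k,l,st,ce=cv2.connectedComponentsWithStats(b.astype(np.uint8)); i=1+st[1:,4].argmax()
    P=W[l==i]; r=cv2.minAreaRect(P[:,:2].astype(np.float32)*1000); print(" board",len(P),r,cv2.boxPoints(r).round(0).tolist())
    P3=W[np.isfinite(z)&(z>.055)&(z<.2)&(V<90)&near(.6,-.08,.16)]
    print(" dark high",len(P3), P3.mean(0).round(3) if len(P3) else 0,np.percentile(P3,[2,98],axis=0).round(3).tolist())
    g=(z>.112)&(z<.135)&(V<90)&near(.6,-.08,.12)
    P=W[g]; r=cv2.minAreaRect(P[:,:2].astype(np.float32)*1000) ; print(" griptop",len(P),P.mean(0).round(3),r)
    y=(H>16)&(H<28)&(S>150)&(abs(z-.03)<.012)&near(.58,-.1,.15)
    P=W[y]; print(" brass",len(P),P.mean(0).round(4),np.argwhere(y).mean(0))
    t=(z>.06)&near(.63,.12,.2)&(S<60)&(V>90); P=W[t]; print(" turntable",len(P),np.percentile(P,[1,50,99],axis=0).round(3).tolist())
```

```text
scene cup 142 [ 0.559  -0.3732  0.0551] [[0.528, -0.411, 0.051], [0.592, -0.344, 0.06]] (array([ 0.5610695, -0.3769012]), np.float64(0.03130528946553466))
 board 187 ((587.2716064453125, -137.6227264404297), (35.983070373535156, 59.4719123840332), 62.542293548583984) [[553.0, -140.0], [605.0, -167.0], [622.0, -135.0], [569.0, -108.0]]
 dark high 454 [ 0.551 -0.018  0.099] [[0.532, -0.074, 0.061], [0.569, -0.006, 0.123]]
 griptop 122 [ 0.549 -0.014  0.119] ((550.621337890625, -14.39208698272705), (41.80044174194336, 9.768787384033203), 22.404150009155273)
 brass 0 [nan nan nan] [nan nan]
 turntable 6303 [[0.439, -0.011, 0.068], [0.525, 0.196, 0.112], [0.801, 0.29, 0.212]]
side cup 115 [ 0.5608 -0.3737  0.0569] [[0.53, -0.412, 0.051], [0.592, -0.345, 0.063]] (array([ 0.5618354, -0.3777382]), np.float64(0.030663494378473724))
 board 190 ((557.4636840820312, -135.8540802001953), (43.783687591552734, 119.0827865600586), 31.56612205505371) [[508.0, -97.0], [570.0, -198.0], [607.0, -175.0], [545.0, -74.0]]
 dark high 286 [ 0.553 -0.016  0.101] [[0.533, -0.024, 0.073], [0.571, -0.006, 0.125]]
 griptop 85 [ 0.551 -0.014  0.12 ] ((550.8179931640625, -14.04854965209961), (42.064456939697266, 7.2777323722839355), 22.606182098388672)
 brass 18 [ 0.5116 -0.0296  0.0328] [238.72222222 272.38888889]
 turntable 4759 [[0.439, 0.112, 0.072], [0.524, 0.199, 0.114], [0.782, 0.29, 0.207]]<stdin>:21: RuntimeWarning: Mean of empty slice.
  ret = um.true_divide(
```

Tool y already points along the jig's -y (293° against 292.5°), so no rotation is needed. I'll grip the cup's rim on its -y_jig side, clear of both pink cups. First I'll move close and look with the wrist camera.

```bash
python3 -m creep '1 0 0 0 0 0 0; 1 0 0 0 0 0 0; 1 0 0 0 0 0 0; 1 0 0 0 0 0 0; 1 0 0 0 0 0 0' 40; python3 -m creep '1 0 0 0 0 0 0; 1 0 0 0 0 0 0; 1 0 0 0 0 0 0; 1 0 0 0 0 0 0; 1 0 0 0 0 0 0';python3 -m creep '1 -0.4 0 0 0 0 0; 1 -0.4 0 0 0 0 0; 1 -0.4 0 0 0 0 0; 1 0 0 0 0 0 0; 0 0 0 0 0 0 0'
python3 - <<'E'
from station import read_state, read_camera
from h import *
print(read_state()["time_s"])
c=read_camera("wrist"); np.savez("pics/wrist1.npz",**c); print(np.round(c["pose"],3).tolist(),c["fx"])
cv2.imwrite("pics/wrist1.png",c["color"][:,:,::-1])
E
```

```text
time_s: 0.52
eef_pos: [0.3397, -0.5336, 0.2495]
tool_rot: [-3.14, 0.0, 0.406]
contact_force: [0.6, 0.1, -0.5]
grip_width: 0.0429
time_s: 0.93
eef_pos: [0.4316, -0.494, 0.2495]
tool_rot: [-3.14, 0.0, 0.407]
contact_force: [0.5, -0.7, 0.5]
grip_width: 0.0426
time_s: 1.35
eef_pos: [0.4976, -0.4386, 0.2495]
tool_rot: [-3.14, -0.002, 0.41]
contact_force: [-0.9, -0.0, -1.3]
grip_width: 0.0427
1.35
[[0.399, -0.874, -0.276, 0.567], [-0.917, -0.382, -0.118, -0.408], [-0.002, 0.3, -0.954, 0.373], [0.0, 0.0, 0.0, 1.0]] 377.09927702427575
```

View pics/wrist1.png

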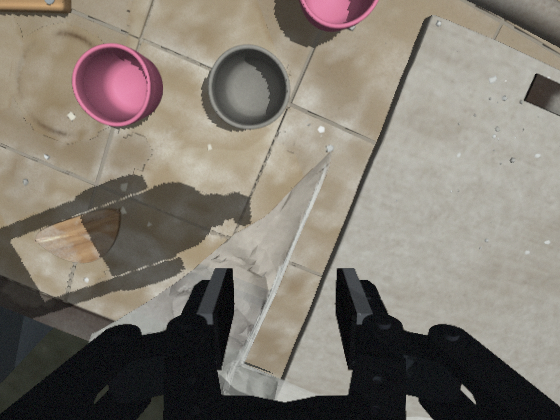

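The wrist view shows the grey cup at (248,86), with the pink ones at (117,85) and (340,5). I'll fit the rim.

Run:
```python
from h import *
c=load("wrist",1); W=world(c); z=W[...,2]
m=np.zeros(z.shape,bool); m[30:145,195:300]=1
m&=(z>.05)&(z<.068)
P=W[m]; print(m.sum(),P.mean(0),circ(P[:,:2]),np.percentile(P,[1,99],axis=0).round(4).tolist())
hsv=cv2.cvtColor(c["color"],cv2.COLOR_RGB2HSV)
g=((hsv[...,1]<50)&(hsv[...,2]>70)).astype(np.uint8); 
full=m.copy(); pts=np.argwhere(m)[:,::-1].astype(np.float32)
h=cv2.convexHull(pts)[:,0]; q=plane(c,h,.059); print("hull",circ(q[:,:2]))
```

```text
1400 [ 0.56139306 -0.37609563  0.05691345] (array([ 0.56033912, -0.37894026]), np.float64(0.030983046881736503)) [[0.5281, -0.4112, 0.0502], [0.5924, -0.347, 0.0602]]
hull (array([ 0.56036048, -0.37875762]), np.float64(0.032877822483320586))
```

```bash
python3 -m creep '1 0 0 0 0 0 0; 1 0 0.5 0 0 0 0; 1 0 1 0 0 0 0; 1 0 1 0 0 0 0; 0.07 0 1 0 0 0 0'; python3 -m creep '0 0 1 0 0 0 0; 0 0 1 0 0 0 0;0 0 0.5 0 0 0 0;0 0 0 0 0 0 0'
```

```text
time_s: 1.82
eef_pos: [0.5717, -0.4081, 0.1796]
tool_rot: [3.141, -0.002, 0.408]
contact_force: [-0.3, -0.2, 0.7]
grip_width: 0.0428
time_s: 2.15
eef_pos: [0.5669, -0.4078, 0.1259]
tool_rot: [-3.135, 0.004, 0.406]
contact_force: [-0.2, 0.7, 0.1]
grip_width: 0.0425
```

```bash
python3 -m creep '0 0 0 0 0 0 0;0 0 0 0 0 0 0'; python3 -c "
from station import read_state as r
s=r();print(s['joint_positions'],s['joint_velocities'],s['eef_pos'])"
```

```text
time_s: 2.32
eef_pos: [0.5701, -0.41, 0.1319]
tool_rot: [3.139, -0.001, 0.406]
contact_force: [0.4, -0.1, -0.2]
grip_width: 0.0427
[-7.23318912e-01  4.84000233e-01  1.49826158e+00 -1.26076233e-04
  1.15694397e+00  4.41330924e-01] [ 0.00396616 -0.01311762 -0.01512783  0.00037489 -0.00410733 -0.00079293] [ 0.57011363 -0.41004831  0.13186818]
```

```bash
python3 -m creep '0.17 -0.12 0.8 0 0 0 0; 0 0 0.8 0 0 0 0; 0 0 0.6 0 0 0 0; 0 0 0 0 0 0 0;0 0 0 0 0 0 0'; python3 -m creep '0 0 0 0 0 0 0'
python3 - <<'E'
from station import read_state, read_camera
from h import *
print(read_state()["eef_pos"])
c=read_camera("wrist"); np.savez("pics/wrist2.npz",**c)
cv2.imwrite("pics/wrist2.png",c["color"][:,:,::-1])
E
```

```text
time_s: 2.73
eef_pos: [0.5709, -0.4048, 0.0847]
tool_rot: [-3.139, 0.001, 0.407]
contact_force: [0.5, 0.3, 0.4]
grip_width: 0.0426
time_s: 2.82
eef_pos: [0.572, -0.4057, 0.0865]
tool_rot: [3.141, -0.0, 0.407]
contact_force: [0.3, -0.3, -0.0]
grip_width: 0.0428
[ 0.57199945 -0.40566156  0.08651376]
```

View pics/wrist2.png

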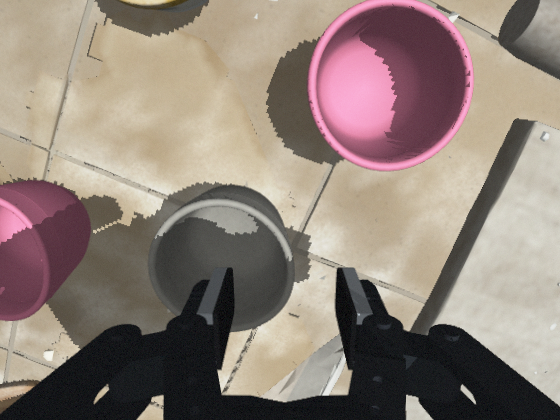

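The left finger stands over the cup's interior and the right one outside. The rim wall, at about x=292, lies midway between the pads (232 and 337). I'll descend and close.

```bash
python3 -m creep '0 0 0.6 0 0 0 0; 0 0 0.6 0 0 0 0; 0 0 0.5 0 0 0 0; 0 0 0.15 0 0 0 0;0 0 0 0 0 0 0'; python3 -m creep '0 0 0 0 0 0 0;0 0 0 0 0 0 0;0 0 0 0 0 0 -1;0 0 0 0 0 0 -1;0 0 0 0 0 0 -1' 40;python3 -m creep '0 0 0 0 0 0 -1;0 0 0 0 0 0 -1;0 0 0 0 0 0 -1;0 0 0 0 0 0 -1'
```

```text
time_s: 3.28
eef_pos: [0.5704, -0.4041, 0.0464]
tool_rot: [-3.137, 0.002, 0.407]
contact_force: [-0.1, -0.1, -0.3]
grip_width: 0.0428
time_s: 3.7
eef_pos: [0.5723, -0.4056, 0.05]
tool_rot: [3.141, -0.001, 0.407]
contact_force: [1.6, 2.5, 9.0]
grip_width: 0.0073
time_s: 4.03
eef_pos: [0.5723, -0.4051, 0.0506]
tool_rot: [-3.141, -0.001, 0.407]
contact_force: [-0.4, 2.9, 5.5]
grip_width: 0.0058
```

```bash
python3 -m creep '0 0 -0.2 0 0 0 -1;0 0 -0.4 0 0 0 -1;0 0 -0.8 0 0 0 -1;0 0 -0.9 0 0 0 -1;0 0 -0.9 0 0 0 -1' 40;python3 -m creep '0 0 -0.9 0 0 0 -1;0 0 -0.9 0 0 0 -1;0 0 -0.6 0 0 0 -1;0 0 -0.2 0 0 0 -1;0 0 0 0 0 0 -1'
python3 -m creep '0 0 0 0 0 0 -1;0 0 0 0 0 0 -1'
python3 - <<'E'
from station import read_state, read_camera
from h import *
print(read_state()["eef_pos"],read_state()["torque"])
ims=[]
for n in("scene","side","wrist"):
    c=read_camera(n); np.savez(f"pics/{n}3.npz",**c)
    k=c["color"][:,:,::-1]; ims.append(k[100:380,180:420] if n!="wrist" else cv2.resize(k[:,80:440],(326,380))[50:330])
cv2.imwrite("pics/m3.png",np.hstack(ims))
E
```

```text
time_s: 4.45
eef_pos: [0.5717, -0.4056, 0.1144]
tool_rot: [3.141, 0.0, 0.407]
contact_force: [0.4, -0.2, -1.8]
grip_width: 0.0051
time_s: 4.87
eef_pos: [0.5727, -0.4064, 0.1677]
tool_rot: [3.138, -0.002, 0.407]
contact_force: [0.4, -1.3, -2.0]
grip_width: 0.005
time_s: 5.03
eef_pos: [0.571, -0.4048, 0.1635]
tool_rot: [-3.139, 0.001, 0.407]
contact_force: [0.7, 0.5, -2.1]
grip_width: 0.0052
[ 0.57102583 -0.40475135  0.16354013] [-0.00755878 -0.03965542  0.02070524]
```

View pics/m3.png

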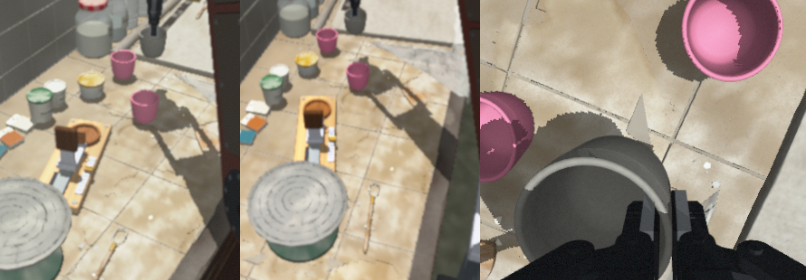

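The cup is lifted, with its rim between the fingers. Now I'll check its tilt and its offset from the TCP, and fit the nest, grip, pointer and marker in the scene and side views.

Run:
```python
from h import *
from station import read_state
t=read_state()["eef_pos"]
c=load("wrist",3); W=world(c); hsv=cv2.cvtColor(c["color"],cv2.COLOR_RGB2HSV)
z=W[...,2]; print("fingers depth",np.nanmin(c["z_map"][c["z_map"]>0]))
d=np.hypot(W[...,0]-(t[0]-.012),W[...,1]-(t[1]+.0275))
m=(d<.042)&(z>.12)&(z<.2)&(hsv[...,2]>60)&(hsv[...,1]<60)
# rim = light thin pixels: bright
r=m&(z>np.nanpercentile(z[m],50)); P=W[m]
print(m.sum(),np.percentile(P,[1,50,99],axis=0).round(4).tolist())
# per-azimuth highest points
cen=np.array([t[0]-.012,t[1]+.0275])
for it in range(2):
    a=np.degrees(np.arctan2(P[:,1]-cen[1],P[:,0]-cen[0]))//10
    R=np.array([P[a==k][np.argsort(P[a==k][:,2])[-4:]].mean(0) for k in np.unique(a) if (a==k).sum()>15])
R=R[np.hypot(*(R[:,:2]-cen).T)>.022]
print((R*1000).round(1).tolist())
A=np.c_[R[:,:2]-cen,np.ones(len(R))]; s=np.linalg.lstsq(A,R[:,2],rcond=None)[0]; print("slope",s, "circ",circ(R[:,:2]),"tcp",t)
cv2.imwrite("pics/v.png",(m*120+r*100).astype(np.uint8))
for n in("scene","side"):
    c=load(n,3); W=world(c); z=W[...,2]; hsv=cv2.cvtColor(c["color"],cv2.COLOR_RGB2HSV).astype(int);H,S,V=[hsv[...,i] for i in range(3)]
    near=lambda x,y,r:np.hypot(W[...,0]-x,W[...,1]-y)<r
    b=near(.593,-.116,.05)&(z>.015)&(z<.033)&(H<14)&(S>110)&(V<215)
    l=cv2.connectedComponentsWithStats(b.astype(np.uint8)); i=1+l[2][1:,4].argmax(); q=np.argwhere(l[1]==i)[:,::-1].astype(np.float32)
    h=cv2.convexHull(q)[:,0]; P=plane(c,h,.028); print(n,"dish",len(q),q.min(0),q.max(0),circ(P[:,:2]),(P[:,:2]*1000).round(0).tolist())
```

```text
fingers depth 0.070109576
13447 [[0.5323, -0.4089, 0.1201], [0.5665, -0.374, 0.1535], [0.5908, -0.3463, 0.1816]]
[[531.9, -381.3, 138.3], [532.2, -382.5, 140.2], [533.8, -387.6, 137.3], [536.9, -391.1, 129.4], [552.8, -408.7, 172.6], [557.4, -404.9, 191.9], [562.8, -412.9, 196.6], [566.0, -409.3, 181.3], [571.3, -405.3, 172.6], [580.2, -403.3, 182.8], [577.1, -395.4, 183.7], [583.4, -395.6, 171.4], [583.0, -389.4, 175.3], [587.7, -387.0, 170.4], [589.9, -381.6, 169.7], [589.8, -375.0, 169.4], [589.0, -370.5, 169.1], [588.5, -365.3, 169.4], [584.3, -359.7, 169.5], [581.6, -356.3, 169.3], [576.5, -351.6, 169.3], [572.6, -350.0, 169.2], [568.5, -347.7, 169.2], [561.7, -346.7, 168.8], [556.0, -347.1, 168.8], [551.5, -347.4, 168.0], [545.6, -349.2, 167.5], [540.7, -351.7, 167.2], [534.5, -357.5, 166.6], [532.5, -373.5, 137.6]]
slope [ 0.45136167 -0.11264863  0.16504241] circ (array([ 0.560146  , -0.37715857]), np.float64(0.030096309082773682)) tcp [ 0.57119051 -0.40482022  0.16352948]
scene dish 282 [252. 224.] [279. 244.] (array([ 0.58617662, -0.11789548]), np.float64(0.03728140664297424)) [[554.0, -135.0], [550.0, -125.0], [548.0, -118.0], [548.0, -110.0], [550.0, -105.0], [554.0, -99.0], [557.0, -97.0], [621.0, -127.0], [621.0, -131.0], [614.0, -145.0], [601.0, -153.0], [591.0, -154.0], [583.0, -155.0], [577.0, -154.0], [566.0, -149.0], [560.0, -144.0]]
side dish 23 [263. 210.] [268. 217.] (array([ 0.5597525 , -0.11285496]), np.float64(0.010458384733320926)) [[555.0, -119.0], [555.0, -111.0], [559.0, -99.0], [564.0, -105.0], [567.0, -115.0], [562.0, -125.0], [557.0, -126.0]]
```

```bash
python3 -m creep '0 -0.3 0 0 0 0 -1;0 -0.6 0 0 0 0 -1;0 -0.9 0 0 0 0 -1;0 -0.9 0 0 0 0 -1;0 -0.9 0 0 0 0 -1' 40;python3 -m creep '0 -0.9 0 0 0 0 -1;0 -0.9 0 0 0 0 -1;0 -0.9 0 0 0 0 -1;0 -0.9 0 0 0 0 -1;0 -0.9 0 0 0 0 -1'
python3 -m creep '0 -0.9 0 0 0 0 -1;0 -0.9 0 0 0 0 -1;0 -0.9 0 0 0 0 -1;0 -0.4 0 0 0 0 -1;0 -0.2 0 0 0 0 -1';python3 -m creep '0 0 0 0 0 0 -1;0 0 0 0 0 0 -1;0 0 0 0 0 0 -1'
python3 - <<'E'
from station import read_state, read_camera
from h import *
print(read_state()["eef_pos"])
c=read_camera("wrist"); np.savez("pics/wrist4.npz",**c)
cv2.imwrite("pics/wrist4.png",cv2.resize(c["color"][:,:,::-1],(800,600)))
E
```

```text
time_s: 5.6
eef_pos: [0.5427, -0.3382, 0.1647]
tool_rot: [-3.141, 0.0, 0.407]
contact_force: [0.2, -0.5, -0.6]
grip_width: 0.0052
time_s: 6.02
eef_pos: [0.507, -0.2553, 0.165]
tool_rot: [-3.141, 0.0, 0.407]
contact_force: [0.4, -0.4, -1.1]
grip_width: 0.005
time_s: 6.43
eef_pos: [0.4809, -0.1947, 0.1649]
tool_rot: [-3.141, 0.001, 0.408]
contact_force: [0.5, -0.3, -0.8]
grip_width: 0.0049
time_s: 6.68
eef_pos: [0.4822, -0.1969, 0.1656]
tool_rot: [3.141, -0.0, 0.406]
contact_force: [0.4, -0.0, -0.4]
grip_width: 0.0055
[ 0.4822454  -0.19689965  0.16559032]
```

View pics/wrist4.png

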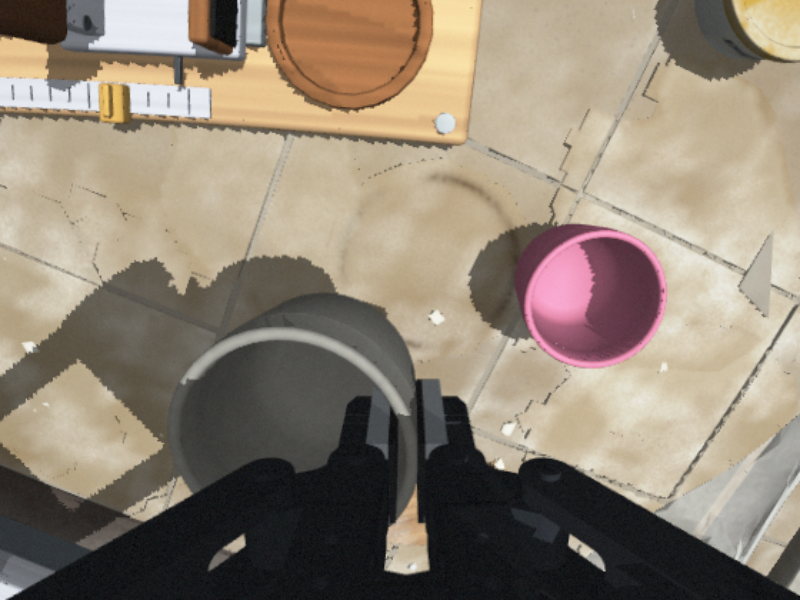

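Wrist view (800 px scale): dish centred near (350,20), board front edge from (0,115) to (465,143), brass marker at (115,103), pointer tip at (179,85). I'll fit these.

Run:
```python
from h import *
from scipy.optimize import least_squares
c=load("wrist",4); W=world(c); hsv=cv2.cvtColor(c["color"],cv2.COLOR_RGB2HSV).astype(int);H,S,V=[hsv[...,i] for i in range(3)]
f=1/1.4286
for uv in [(350,20),(420,80),(300,130),(115,103)]: print(uv,hsv[int(uv[1]*f),int(uv[0]*f)],W[int(uv[1]*f),int(uv[0]*f)].round(4))
# dish: redder/darker than board
b=np.zeros(H.shape,bool); b[0:90,180:310]=1
b&=(H<13)&(S>100)
l=cv2.connectedComponentsWithStats(b.astype(np.uint8)); i=1+l[2][1:,4].argmax()
cn=max(cv2.findContours((l[1]==i).astype(np.uint8),0,1)[0],key=len)[:,0].astype(float)
cn=cn[(cn[:,1]>3)&(cn[:,1]>0)]
P=plane(c,cn,.028)[:,:2]; R=least_squares(lambda p:np.hypot(*(P-p).T)-.038,[.587,-.118],loss="soft_l1",f_scale=.0007)
print("dish",len(P),R.x,"resid",np.percentile(abs(R.fun),[50,90]),"free",circ(P))
# board front edge
bd=((H>=10)&(H<=24)&(S>100)&(V>170)); e=[]
for u in range(5,315,3):
    col=np.where(bd[70:108,u]&(abs(W[70:108,u,2]-.018)<.006))[0]
    if len(col): e.append((u,70+col.max()+.5))
e=np.array(e,float); Q=plane(c,e,.018)[:,:2]
vx,vy,x0,y0=cv2.fitLine(Q.astype(np.float32),cv2.DIST_HUBER,0,.01,.01).ravel()
yaw=np.arctan2(vy,vx); print("edge dir deg",np.degrees(yaw), "jig yaw", (np.degrees(yaw)%180)-90)
# brass
m=(H>17)&(H<27)&(S>150); m[:, 110:]=0; m[:50]=0; m[100:]=0
l=cv2.connectedComponentsWithStats(m.astype(np.uint8)); i=1+l[2][1:,4].argmax(); bb=l[2][i]; print("brass box",bb,l[3][i],W[l[1]==i].mean(0))
yj=np.array([-np.sin(yaw-np.pi/2),np.cos(yaw-np.pi/2)]); yj*=np.sign(yj[1]); xj=np.array([yj[1],-yj[0]])
g=lambda uv,z:(lambda p:(p,p@xj,p@yj))(plane(c,[uv],z)[0][:2])
mk=plane(c,np.argwhere(l[1]==i)[:,::-1],.0335)[:,:2]@yj; print("brass y range",np.percentile(mk,[1,50,99]))
print("brass ctr",g(l[3][i],.0335)); print("pointer tip",g((125.5,58),.0335)); print("nest along", R.x@xj,R.x@yj,"edge x",Q.mean(0)@xj)
cv2.imwrite("pics/mk.png",cv2.resize(c["color"][:110,0:200,::-1],None,fx=4,fy=4,interpolation=cv2.INTER_CUBIC))
```

```text
(350, 20) [ 13 143 162] [ 0.5891 -0.1214  0.0194]
(420, 80) [ 19  91 239] [ 0.5778 -0.1615  0.0172]
(300, 130) [ 16 101 170] [ 0.5339 -0.1171  0.0171]
(115, 103) [ 20 140 236] [ 0.513  -0.0354  0.0316]
dish 55 [ 0.55923353 -0.13825828] resid [0.00108994 0.00238297] free (array([ 0.57355948, -0.10203169]), np.float64(0.0031117079471450525))
edge dir deg -71.832985 jig yaw 18.167015
brass box [88 61  2  2  2] [88.5 61.5] [ 0.52095996 -0.03637525  0.02630046]
brass y range [-0.20095582 -0.20062989 -0.20030396]
brass ctr (array([ 0.52179213, -0.03993205]), np.float64(0.48333141103459454), np.float64(-0.2006298899053375))
pointer tip (array([ 0.53300332, -0.06252788]), np.float64(0.4869386363231184), np.float64(-0.2255948719374746))
nest along 0.4882495087486051 -0.30572849948735287 edge x 0.4713957456545325
```

View pics/mk.png

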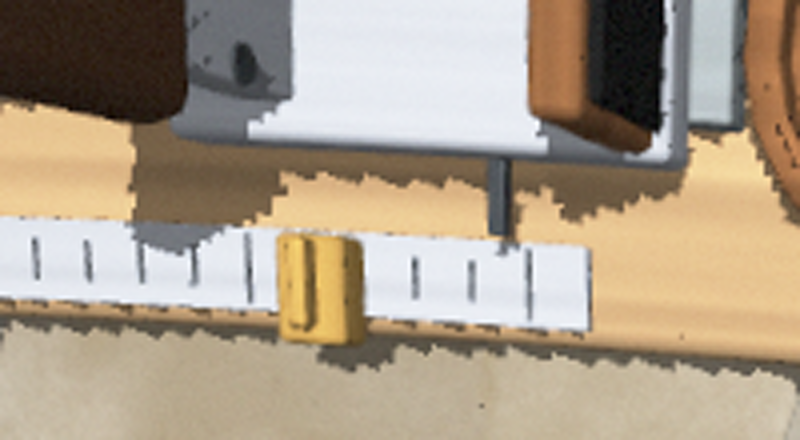

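Crop (4x): the marker's ridge is at (301,283), the pointer tip at (500,232), and the strip's upper edge runs from (0,217) to (588,247). I'll refit with better masks.

Run:
```python
from h import *
from scipy.optimize import least_squares
c=load("wrist",4); W=world(c); hsv=cv2.cvtColor(c["color"],cv2.COLOR_RGB2HSV).astype(int);H,S,V=[hsv[...,i] for i in range(3)]
dy=lambda p:None
def yawof(Q):
    vx,vy,_,_=cv2.fitLine(Q.astype(np.float32),cv2.DIST_HUBER,0,.001,.001).ravel(); return np.degrees(np.arctan2(vy,vx))%180-90
# strip edges (white, upper & lower) per column
w=(S<40)&(V>190); up=[];lo=[]
for u in range(2,146,2):
    r=np.where(w[50:90,u])[0]
    if len(r)>12: up.append((u,50+r.min()-.5)); lo.append((u,50+r.max()+.5))
for n,e in(("up",up),("lo",lo)): Q=plane(c,e,.0195)[:,:2]; print(n,len(e),yawof(Q))
# board edge by saturation jump in z
e=[]
for u in range(2,320,3):
    zz=W[70:115,u,2]; r=np.where(zz>.010)[0]
    if len(r): e.append((u,70+r.max()+.5))
Q=plane(c,e,.018)[:,:2]; print("board",len(e),yawof(Q))
b=np.zeros(H.shape,bool); b[0:90,180:310]=1
b&=(H<=15)&(S>125)
b=cv2.morphologyEx(b.astype(np.uint8),cv2.MORPH_OPEN,np.ones((3,3)))
l=cv2.connectedComponentsWithStats(b); i=1+l[2][1:,4].argmax(); print("box",l[2][i])
cn=cv2.convexHull(np.argwhere(l[1]==i)[:,::-1].astype(np.int32))[:,0].astype(float)
cn=cn[(cn[:,1]>3)]; P=plane(c,cn,.028)[:,:2]; R=least_squares(lambda p:np.hypot(*(P-p).T)-.038,[.587,-.118],loss="soft_l1",f_scale=.0007)
print("dish",len(P),cn.round().astype(int).tolist(),R.x,"resid",(R.fun*1000).round(1),"free",circ(P))
pt=plane(c,[(125,57.7)],.0335)[0]; mr=plane(c,[(75.2,70.7)],.0335)[0]; print("ptr",pt,"ridge",mr)
for yw in(18,20,22,23.3):
    a=np.radians(yw); y=np.array([-np.sin(a),np.cos(a)]); print(yw,"draw",(mr-pt)[:2]@y,"ptr-nest",(pt[:2]-R.x)@y)
```

```text
up 53 18.360199
lo 53 18.304115
board 106 18.250053
box [ 186    0  117   77 7310]
dish 28 [[302, 24], [301, 28], [297, 41], [294, 46], [289, 54], [277, 66], [270, 70], [266, 72], [263, 73], [254, 75], [249, 76], [247, 76], [238, 75], [232, 74], [221, 70], [217, 68], [210, 63], [206, 60], [204, 58], [197, 49], [195, 46], [192, 40], [189, 33], [188, 30], [187, 24], [186, 15], [186, 12], [302, 6]] [ 0.58754737 -0.12316691] resid [-0.7 -0.8 -0.5 -0.7 -0.4  0.1  0.1  0.3  0.2  0.1  0.4  0.3 -0.   0.
 -0.   0.  -0.1  0.1  0.  -0.2 -0.2 -0.3 -0.2 -0.2 -0.5 -0.6 -0.6 -1.1] free (array([ 0.58662234, -0.12338973]), np.float64(0.037228352248094614))
ptr [ 0.5330577  -0.06216134  0.0335    ] ridge [ 0.5128782 -0.0330065  0.0335   ]
18 draw 0.033963709429613 ptr-nest 0.07485798163330565
20 draw 0.03429838396105125 ptr-nest 0.07596305150589666
22 draw 0.03459127119489398 ptr-nest 0.07697557210143881
23.3 draw 0.03475906830512961 ptr-nest 0.07758349187771112
```

```bash
cat > rim.py <<'E'
from h import *
from scipy.optimize import least_squares
def rim(c,t,yaw):
    W=world(c); x=np.array([np.cos(yaw),np.sin(yaw)]); y=np.array([x[1],-x[0]])
    hsv=cv2.cvtColor(c["color"],cv2.COLOR_RGB2HSV); ok=(hsv[...,2]>60)&(hsv[...,1]<70)&(abs(W[...,2]-t[2]-.003)<.012)
    P=W[ok]; q=P[:,:2]-t[:2]; X=q@x; Y=q@y; Z=P[:,2]-t[2]; r=np.hypot(X,Y+.0293)
    k=(X>-.02)&(r<.036)&(r>.024)&(Y<-.005); X,Y,Z=X[k],Y[k],Z[k]
    a=np.degrees(np.arctan2(Y+.0293,X))//8; R=[]
    for b in np.unique(a):
        i=np.where(a==b)[0]
        if len(i)>8: j=i[np.argsort(Z[i])[-8:]]; R.append([X[j].mean(),Y[j].mean(),Z[j].mean()])
    R=np.array(R); A=np.c_[R[:,:2],np.ones(len(R))]
    s=least_squares(lambda s:A@s-R[:,2],[0,0,.005],loss="soft_l1",f_scale=.0005)
    cc=circ(R[:,:2]); return R,s.x,cc
E
python3 - <<'E'
from rim import *
from station import read_state
for i,t,yaw in((3,[.5711,-.4048,.1635],.407),(4,read_state()["eef_pos"],.4065)):
    R,s,cc=rim(load("wrist",i),np.array(t),yaw); print((R*1000).round(1).tolist()); print("slopes x,y,",s,"circ",cc)
E
```

```text
[[-16.1, -56.5, -0.7], [-14.1, -58.7, 3.1], [-9.1, -60.3, 3.4], [-5.3, -61.1, 3.5], [-0.8, -61.2, 3.8], [3.5, -60.5, 4.2], [8.4, -59.4, 5.1], [12.0, -58.0, 4.9], [15.6, -56.2, 5.1], [19.7, -53.8, 5.4], [22.4, -50.9, 5.5], [25.8, -47.5, 5.5], [27.6, -43.3, 5.4], [28.8, -40.8, 5.5], [30.3, -35.8, 5.7], [31.3, -30.6, 5.6], [30.6, -26.8, 5.4], [29.7, -23.0, 5.5], [28.5, -18.7, 5.8], [26.3, -14.4, 6.1], [23.7, -11.1, 6.5], [21.7, -9.0, 6.8], [18.6, -6.5, 7.2], [15.5, -5.6, 6.1], [9.5, -6.0, 14.2]]
slopes x,y, [0.04118659 0.02992773 0.00570913] circ (array([ 0.000537  , -0.03117347]), np.float64(0.03000602479174897))
[[-16.0, -55.9, -1.1], [-13.5, -58.3, 3.2], [-9.3, -60.0, 3.6], [-5.3, -60.7, 3.7], [-1.5, -61.2, 4.1], [4.1, -61.1, 4.5], [7.7, -59.9, 4.9], [12.4, -58.5, 4.8], [16.0, -56.8, 5.2], [19.0, -54.1, 5.4], [22.6, -50.8, 5.7], [25.0, -47.5, 5.8], [27.9, -43.3, 5.5], [29.1, -40.1, 5.6], [30.8, -35.6, 5.8], [31.1, -31.7, 5.9], [30.7, -27.1, 5.9], [29.9, -22.5, 5.8], [28.6, -18.7, 6.0], [26.6, -15.0, 6.3], [23.6, -11.4, 6.7], [21.1, -8.2, 7.1], [18.7, -6.1, 7.2], [15.3, -5.4, 6.4], [9.6, -6.2, 14.6]]
slopes x,y, [0.03821312 0.03320134 0.00608167] circ (array([ 0.00087238, -0.03125851]), np.float64(0.029847293322812843))
```

Run:
```python
from rim import *
from station import read_state
yaw=.407; x=np.array([np.cos(yaw),np.sin(yaw)]); y=np.array([x[1],-x[0]])
for i in(1,2):
    t=np.r_[np.array([.5604,-.3788])+.0300*y,.053]
    R,s,cc=rim(load("wrist",i),t,yaw); print((R*1000).round(1)[::3].tolist()); print("upright cup slopes",s,cc)
```

```text
[[-18.7, -56.4, 4.8], [-5.2, -60.8, 5.8], [8.2, -60.2, 6.9], [19.1, -54.6, 7.2], [28.1, -44.5, 6.4], [31.8, -31.8, 5.4], [29.1, -18.8, 4.6], [21.9, -8.3, 4.5]]
upright cup slopes [ 0.0469544  -0.05859899  0.00247505] (array([-1.85819341e-05, -3.01558667e-02]), np.float64(0.03122549961470649))
[[-19.7, -53.1, 3.9], [-9.5, -59.8, 5.4], [3.8, -60.6, 6.5], [15.3, -56.7, 7.3], [25.7, -48.2, 7.0], [31.6, -36.4, 6.1], [31.5, -22.9, 5.1], [25.1, -10.7, 4.9], [-17.3, -5.4, 6.1]]
upright cup slopes [ 0.03245749 -0.04224524  0.00365253] (array([ 0.00074697, -0.0299519 ]), np.float64(0.031137899494793307))
```

The x slope is a depth artefact, since the upright cup shows it too. The y slope changed by about 0.075 rad, so the cup really droops with the wall taper. I'll correct this with a tool turn about x, then move over the nest.

```bash
python3 -m creep '0.4 0.1 0 0.025 0 0 -1;0.8 0.08 0 0.025 0 0 -1;0.9 0 0 0 0 0 -1;0.9 0 0 0 0 0 -1;0.9 0 0 0 0 0 -1';python3 -m creep '0.9 0 0 0 0 0 -1;0.8 0 0.3 0 0 0 -1;0.5 0 0.6 0 0 0 -1;0.18 0 0.8 0 0 0 -1;0 0 0.6 0 0 0 -1';python3 -m creep '0 0 0.3 0 0 0 -1;0 0 0 0 0 0 -1;0 0 0 0 0 0 -1;0 0 0 0 0 0 -1'
python3 - <<'E'
from station import read_state, read_camera
from rim import *
s=read_state(); t=np.array(s["eef_pos"]);print(t,s["tool_rot"])
c=read_camera("wrist"); np.savez("pics/wrist5.npz",**c)
R,sl,cc=rim(c,t,.407); print("slopes",sl,cc)
a=[c["color"][:,:,::-1]]
for n in("scene","side"):
    k=read_camera(n); np.savez(f"pics/{n}5.npz",**k)
    a.append(cv2.resize(k["color"][130:270,210:330,::-1],(240,280)) if n=="scene" else cv2.resize(k["color"][110:250,190:310,::-1],(240,280)))
cv2.imwrite("pics/m5.png",np.hstack([a[0],np.vstack(a[1:])[:420] if 0 else cv2.resize(np.vstack(a[1:]),(240,420))]))
E
```

```text
time_s: 7.15
eef_pos: [0.5559, -0.1693, 0.1651]
tool_rot: [-3.067, -0.0, 0.405]
contact_force: [-0.1, 0.4, -0.8]
grip_width: 0.0057
time_s: 7.57
eef_pos: [0.5982, -0.1467, 0.1183]
tool_rot: [-3.067, -0.0, 0.407]
contact_force: [-0.4, -0.1, -1.4]
grip_width: 0.0051
time_s: 7.9
eef_pos: [0.5973, -0.1467, 0.1142]
tool_rot: [-3.068, -0.001, 0.406]
contact_force: [-0.5, 0.4, -1.3]
grip_width: 0.005
[ 0.59725392 -0.1466972   0.11417219] [-3.06757606e+00 -8.87538377e-04  4.06136206e-01]
slopes [ 0.04087667 -0.04106022  0.00589691] (array([ 0.00063465, -0.03084359]), np.float64(0.029933862650281418))
```

View pics/m5.png

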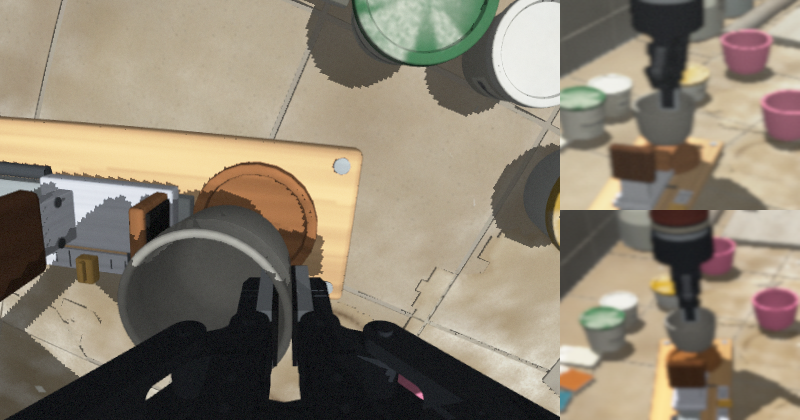

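The slopes now match those of the upright reference. I'll refit the dish from this closer view.

Run:
```python
from h import *
from scipy.optimize import least_squares
c=load("wrist",5); hsv=cv2.cvtColor(c["color"],cv2.COLOR_RGB2HSV).astype(int);H,S,V=[hsv[...,i] for i in range(3)]
b=np.zeros(H.shape,bool); b[150:275,200:330]=1
b&=(H<=15)&(S>125)
b=cv2.morphologyEx(b.astype(np.uint8),cv2.MORPH_OPEN,np.ones((3,3)))
l=cv2.connectedComponentsWithStats(b); i=1+l[2][1:,4].argmax(); print("box",l[2][i])
cn=cv2.convexHull(np.argwhere(l[1]==i)[:,::-1].astype(np.int32))[:,0].astype(float)
P=plane(c,cn,.028)[:,:2]; R=least_squares(lambda p:np.hypot(*(P-p).T)-.038,[.587,-.12],loss="soft_l1",f_scale=.0005)
print(R.x); print([(a.astype(int).tolist(),round(r*1000,1)) for a,r in zip(cn,R.fun)])
```

```text
box [ 200  163  117  102 5842]
[ 0.58765467 -0.12287843]
[([316, 226], np.float64(-0.8)), ([315, 239], np.float64(-0.4)), ([310, 251], np.float64(-0.8)), ([309, 253], np.float64(-0.7)), ([307, 256], np.float64(-0.8)), ([302, 263], np.float64(-0.6)), ([301, 264], np.float64(-0.6)), ([291, 264], np.float64(-4.9)), ([200, 208], np.float64(-4.6)), ([200, 192], np.float64(-0.9)), ([202, 189], np.float64(-1.0)), ([205, 185], np.float64(-1.0)), ([209, 180], np.float64(-0.7)), ([210, 179], np.float64(-0.6)), ([220, 172], np.float64(-0.8)), ([223, 170], np.float64(-0.6)), ([227, 168], np.float64(-0.5)), ([232, 166], np.float64(-0.4)), ([242, 163], np.float64(0.1)), ([263, 163], np.float64(0.4)), ([275, 166], np.float64(0.5)), ([278, 167], np.float64(0.7)), ([292, 175], np.float64(0.7)), ([304, 187], np.float64(0.5)), ([308, 194], np.float64(0.0)), ([312, 202], np.float64(-0.1)), ([314, 209], np.float64(-0.4)), ([316, 217], np.float64(-0.3))]
```

```bash
python3 -m creep '0.02 0.2 0.4 0 0 0 -1;0 0.2 0.5 0 0 0 -1;0 0 0.5 0 0 0 -1;0 0 0 0 0 0 -1;0 0 0 0 0 0 -1';python3 -m creep '0 0 0 0 0 0 -1;0 0 0 0 0 0 -1'
```

```text
time_s: 8.47
eef_pos: [0.5981, -0.1507, 0.0828]
tool_rot: [-3.064, 0.003, 0.407]
contact_force: [0.2, 0.7, -1.1]
grip_width: 0.005
time_s: 8.63
eef_pos: [0.5999, -0.1513, 0.085]
tool_rot: [-3.067, -0.0, 0.407]
contact_force: [0.5, 0.0, -1.8]
grip_width: 0.005
```

```bash
python3 -m creep '0 0.04 0.25 0 0 0 -1;0 0 0.2 0 0 0 -1;0 0 0 0 0 0 -1;0 0 0 0 0 0 -1;0 0 0 0 0 0 -1';python3 -m creep '0 0 0.06 0 0 0 -1;0 0 0.06 0 0 0 -1;0 0 0 0 0 0 -1;0 0 0 0 0 0 -1'
```

```text
time_s: 9.05
eef_pos: [0.5996, -0.1514, 0.0757]
tool_rot: [-3.066, 0.0, 0.407]
contact_force: [-0.8, 0.7, -1.4]
grip_width: 0.0056
time_s: 9.38
eef_pos: [0.5995, -0.1512, 0.0734]
tool_rot: [-3.066, 0.0, 0.407]
contact_force: [0.3, 0.7, -1.9]
grip_width: 0.0052
```

```bash
python3 -m creep '0 0 0.05 0 0 0 -1;0 0 0.05 0 0 0 -1;0 0 0 0 0 0 -1;0 0 0 0 0 0 -1';python3 -m creep '0 0 0.05 0 0 0 -1;0 0 0.0 0 0 0 -1;0 0 0 0 0 0 -1;0 0 0 0 0 0 -1'
```

```text
time_s: 9.72
eef_pos: [0.5997, -0.1512, 0.0716]
tool_rot: [-3.067, -0.0, 0.407]
contact_force: [0.3, 0.2, -0.4]
grip_width: 0.005
time_s: 10.05
eef_pos: [0.5999, -0.1514, 0.0713]
tool_rot: [-3.067, -0.0, 0.407]
contact_force: [-1.3, -0.8, 5.9]
grip_width: 0.0055
```

There is contact at the seat height, not at lip height. I'll release and retreat upward along the tool axis.

```bash
python3 -m creep '0 0 0 0 0 0 -0.7;0 0 0 0 0 0 -0.5;0 0 0 0 0 0 -0.3;0 0 0 0 0 0 -0.2;0 0 0 0 0 0 -0.2';python3 -m creep '0 0 -0.3 0 0 0 -0.2;0 0 -0.6 0 0 0 -0.2;0 0 -0.9 0 0 0 -0.2;0 0 -1 0 0 0 -0.2;0 0 -1 0 0 0 -0.2';python3 -m creep '-0.5 0 -1 -0.025 0 0 0;-1 0 0 -0.025 0 0 0;-1 0 0 0 0 0.03 0;-1 0 0 0 0 0.028 0;-1 0 0 0 0 0 0';python3 -m creep '0 0 0 0 0 0 0;0 0 0 0 0 0 0;0 0 0 0 0 0 0'
python3 - <<'E'
from station import read_state, read_camera
from h import *
s=read_state(); print(s["eef_pos"],s["tool_rot"])
c=read_camera("wrist"); np.savez("pics/wrist6.npz",**c)
cv2.imwrite("pics/wrist6.png",cv2.resize(c["color"][:,:,::-1],(800,600)))
E
```

```text
time_s: 10.47
eef_pos: [0.5992, -0.1508, 0.07]
tool_rot: [-3.066, 0.0, 0.407]
contact_force: [0.6, -0.1, 0.2]
grip_width: 0.0343
time_s: 10.88
eef_pos: [0.6019, -0.1564, 0.1481]
tool_rot: [-3.067, -0.0, 0.407]
contact_force: [-0.3, 0.3, -0.3]
grip_width: 0.034
time_s: 11.3
eef_pos: [0.5185, -0.1913, 0.168]
tool_rot: [3.14, -0.002, 0.319]
contact_force: [-0.3, 0.3, 0.6]
grip_width: 0.0428
time_s: 11.55
eef_pos: [0.5197, -0.1911, 0.1674]
tool_rot: [3.14, -0.002, 0.32]
contact_force: [-0.2, 0.1, 0.7]
grip_width: 0.0422
[ 0.5197468  -0.19105839  0.16737105] [ 3.14015286e+00 -2.02650074e-03  3.19511589e-01]
```

View pics/wrist6.png

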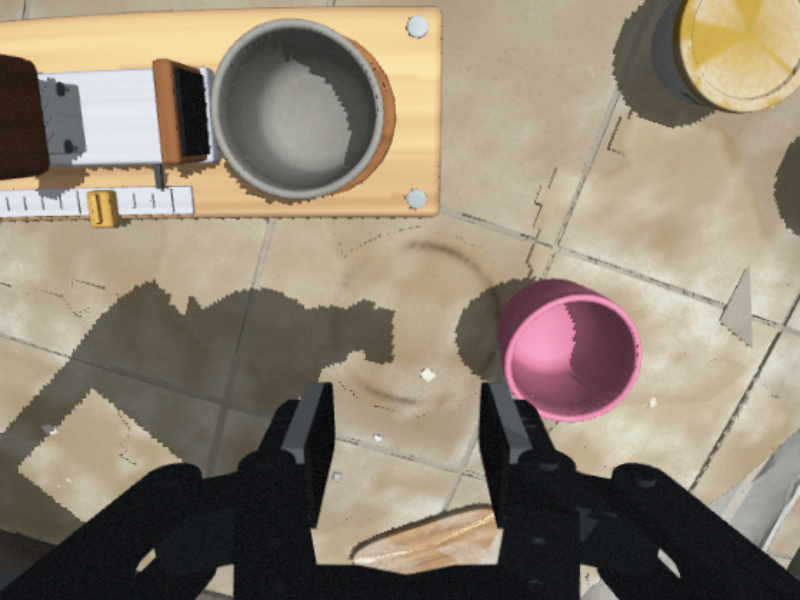

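The cup stands in the dish with its rim centred near (300,110). I have viewed 10 pictures and will work numerically from here: check the seating, then measure pointer and ridge.

```bash
cat > pm.py <<'E'
from h import *
YAW=np.radians(18.3); YJ=np.array([-np.sin(YAW),np.cos(YAW)]); XJ=np.array([YJ[1],-YJ[0]]); N=np.array([.5876,-.1230])
def jf(P): q=P[...,:2]-N; return q@XJ,q@YJ   # jig axes, from nest centre
def show(c,x0=-.065,x1=-.02,y0=.05,y1=.15,s=.0005,z=.0335):
    # resample the picture onto the plane z (top view, columns = jig y, rows = jig x)
    W=np.stack(np.meshgrid(np.arange(y0,y1,s),np.arange(x0,x1,s)),-1)
    P=N+W[...,1:]*XJ+W[...,:1]*YJ; P=np.dstack([P,np.full(P.shape[:2],z)]).reshape(-1,3)
    T=np.linalg.inv(c["pose"]); K=np.array([[c["fx"],0,c["cx"]],[0,c["fy"],c["cy"]],[0,0,1.]])
    uv=cv2.projectPoints(P,cv2.Rodrigues(T[:3,:3])[0],T[:3,3],K,np.asarray(c["distortion"],float))[0].reshape(W.shape).astype(np.float32)
    return cv2.remap(c["color"],uv[...,0],uv[...,1],cv2.INTER_CUBIC)
E
python3 - <<'E'
from pm import *
c=load("wrist",6); W=world(c); z=W[...,2]
m=(np.hypot(W[...,0]-N[0],W[...,1]-N[1])<.045)&(z>.073)&(z<.09)&(cv2.cvtColor(c["color"],cv2.COLOR_RGB2HSV)[...,1]<60)
h=cv2.convexHull(np.argwhere(m)[:,::-1].astype(np.float32))[:,0]; P=plane(c,h,.080); cc=circ(P[:,:2]); print("rim",cc,"off jig",jf(cc[0]),"z pct",np.percentile(z[m],[5,50,95]))
x,y=jf(W); hsv=cv2.cvtColor(c["color"],cv2.COLOR_RGB2HSV).astype(int)
br=(x>-.07)&(x<-.025)&(y>.06)&(y<.16)&(hsv[...,0]>16)&(hsv[...,0]<28)&(hsv[...,1]>100)&(z>.027)
print("brass high pts",br.sum(),np.percentile(z[br],[5,50,95]),"y",np.percentile(y[br],[2,50,98]),"x",np.percentile(x[br],[2,98]))
t=br&(z>.0315); print("ridge",t.sum(),y[t].mean(),y[t].min(),y[t].max())
pp=(x>-.045)&(x<-.025)&(y>.06)&(y<.1)&(z>.0305)&(z<.037)&(hsv[...,2]<140); print("ptr",pp.sum(),y[pp].mean(),np.percentile(y[pp],[5,95]),x[pp].min(),z[pp].mean())
g=(z>.120)&(z<.130); gx,gy=x[g],y[g]; k=(abs(gy-.11)<.04)&(abs(gx)<.05); print("grip top",k.sum(),[np.percentile(v[k],[3,97]).round(4).tolist() for v in(gx,gy)])
cv2.imwrite("pics/top6.png",cv2.resize(show(c)[:,:,::-1],None,fx=4,fy=4))
E
```

```text
rim (array([ 0.58671597, -0.12461133]), np.float64(0.032649036099059885)) off jig (np.float64(-0.0013452683898467314), np.float64(-0.0012522587674713428)) z pct [0.07440839 0.07851914 0.08055967]
brass high pts 443 [0.02817092 0.03141026 0.03553071] y [0.10276024 0.10721836 0.1140567 ] x [-0.05142596 -0.03458208]
ridge 208 0.10817087827894495 0.10302892314134472 0.1140516319270312
ptr 70 0.07456565197239894 [0.07333418 0.0760442 ] -0.0326759290925725 0.03480709687075894Traceback (most recent call last):
  File "<stdin>", line 10, in <module>
    return _quantile_unchecked(
        a, q, axis, out, overwrite_input, method, keepdims, weights)
    return _ureduce(a,
                    func=_quantile_ureduce_func,
    ...<5 lines>...
                    overwrite_input=overwrite_input,
                    method=method)
    r = func(a, **kwargs)
    result = _quantile(arr,
                       quantiles=q,
    ...<2 lines>...
                       out=out,
                       weights=wgt)
    slices_having_nans = np.isnan(arr[-1, ...])
                                  ~~~^^^^^^^^^
IndexError: index -1 is out of bounds for axis 0 with size 0
```

The cup is seated: rim at z≈0.080, offset under 2 mm. By depth, the pointer is at y≈0.0746 and the ridge at ≈0.108 from the nest. I'll take the grip with the hand turned half round, so the wrist camera faces the scale.

```bash
python3 -m creep '0.4 -0.7 0 0 0 0 0;0.6 -1 0 0 0 0 0;0.6 -1 0 0 0 0 0;0.6 -1 0 0 0 0 0;0.6 -1 0 0 0 0 0.3';python3 -m creep '0.6 -1 0 0 0 0 0.3;0.5 -1 0 0 0 0 0.3;0.4 -0.96 0 0 0 0 0.3;0 0 0 0 0 0 0.3'
python3 -m creep '0 0 0 0 0 -0.083 0.3;0 0 0 0 0 -0.083 0.3;0 0 0 0 0 -0.083 0.3;0 0 0 0 0 -0.083 0.3;0 0 0 0 0 -0.083 0.3'
python3 -m creep '0 0 0 0 0 -0.083 0.3;0 0 0 0 0 -0.083 0.3;0 0 0 0 0 -0.083 0.3;0 0 0 0 0 -0.083 0.3;0 0 0 0 0 -0.083 0.3'
python3 -m creep '0 0 0 0 0 -0.083 0.3;0 0 0 0 0 -0.083 0.3;0 0 0 0 0 -0.083 0.3;0 0 0 0 0 -0.083 0.3;0 0 0 0 0 -0.083 0.3'
python3 -m creep '0 0 0 0 0 -0.083 0.3;0 0 0 0 0 -0.083 0.3;0 0 0 0 0 -0.083 0.3;0 0 0 0 0 -0.083 0.3;0 0 0 0 0 -0.083 0.3'
python3 -m creep '0 0 0 0 0 -0.083 0.3;0 0 0 0 0 -0.083 0.3;0 0 0 0 0 -0.083 0.3;0 0 0 0 0 -0.083 0.3;0 0 0 0 0 -0.083 0.3'
python3 -m creep '0 0 0 0 0 -0.019 0.3;0 0 0 0 0 0 0.3;0 0 0 0 0 0 0.3'
python3 - <<'E'
from station import read_state, read_camera
from pm import *
s=read_state(); t=np.array(s["eef_pos"]);print(t,s["tool_rot"],s["joint_positions"],"jig",jf(t))
c=read_camera("wrist"); np.savez("pics/wrist7.npz",**c)
W=world(c); z=W[...,2]; x,y=jf(W)
g=(z>.118)&(z<.132)&(abs(y-.11)<.03)&(abs(x)<.04)
print("griptop",g.sum(),[np.percentile(v[g],[3,50,97]).round(4).tolist() for v in(x,y,z)] if g.any() else 0)
cv2.imwrite("pics/w7.png",np.vstack([c["color"][:,:,::-1],cv2.resize(show(c)[:,:,::-1],(400,180))[:, :] if 0 else cv2.copyMakeBorder(cv2.resize(show(c)[:,:,::-1],(400,180)),0,0,0,160,cv2.BORDER_CONSTANT)]))
E
```

```text
time_s: 12.02
eef_pos: [0.5436, -0.0826, 0.1665]
tool_rot: [3.141, -0.001, 0.32]
contact_force: [0.1, 0.9, 0.4]
grip_width: 0.053
time_s: 12.35
eef_pos: [0.5532, -0.0145, 0.1664]
tool_rot: [-3.14, -0.001, 0.324]
contact_force: [0.0, -0.7, 0.4]
grip_width: 0.0557
time_s: 12.77
eef_pos: [0.553, -0.0186, 0.1664]
tool_rot: [3.141, 0.0, 0.949]
contact_force: [0.2, 0.5, -0.2]
grip_width: 0.0552
time_s: 13.18
eef_pos: [0.553, -0.0187, 0.1664]
tool_rot: [3.141, 0.0, 1.571]
contact_force: [0.5, -0.6, 0.3]
grip_width: 0.0553
time_s: 13.6
eef_pos: [0.5529, -0.0187, 0.1663]
tool_rot: [3.141, 0.001, 2.194]
contact_force: [-0.0, -0.6, 0.2]
grip_width: 0.0553
time_s: 14.02
eef_pos: [0.5529, -0.0187, 0.1664]
tool_rot: [-3.141, 0.001, 2.816]
contact_force: [0.4, -0.2, -0.5]
grip_width: 0.0554
time_s: 14.43
eef_pos: [0.5529, -0.0187, 0.1663]
tool_rot: [-3.141, 0.0, -2.844]
contact_force: [-0.2, 0.8, -0.6]
grip_width: 0.0554
time_s: 14.68
eef_pos: [0.5527, -0.0186, 0.1663]
tool_rot: [-3.141, 0.0, -2.823]
contact_force: [0.1, 1.1, 0.1]
grip_width: 0.0556
[ 0.55273485 -0.01859028  0.16629814] [-3.14123591e+00  2.41756446e-04 -2.82329790e+00] [-1.60425622e-01  1.53013319e-01  1.85505436e+00 -2.26633637e-04
  1.13314608e+00 -2.04942064e+00] jig (np.float64(-0.0003180012305918636), np.float64(0.11007663957666948))
griptop 2366 [[-0.0223, -0.0033, 0.0187], [0.1038, 0.1101, 0.1166], [0.1202, 0.1242, 0.1258]]
```

View pics/w7.png

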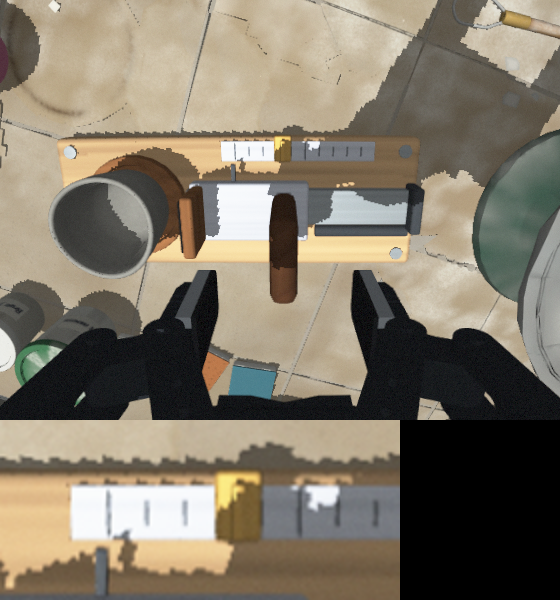

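The grip sits midway between the open fingers (about x=285). In the rectified strip (4 px/mm) the pointer is at column 101 and the brass block centre at 238, so the draw is about 34.3 mm. I'll descend and grip.

```bash
python3 -m creep '-0.015 0 0.6 0 0 0 0.3;0 0 0.9 0 0 0 0.3;0 0 0.9 0 0 0 0.3;0 0 0.5 0 0 0 0.3;0 0 0.15 0 0 0 0.3' 70; python3 -m creep '0 0 0 0 0 0 0.3;0 0 0 0 0 0 0.3;0 0 0 0 0 0 -1;0 0 0 0 0 0 -1;0 0 0 0 0 0 -1';python3 -m creep '0 0 0 0 0 0 -1;0 0 0 0 0 0 -1;0 0 0 0 0 0 -1'
python3 -m creep '0 0.2 0 0 0 0 -1;0 0.3 0 0 0 0 -1;0 0.3 0 0 0 0 -1;0 0.3 0 0 0 0 -1;0 0.2 0 0 0 0 -1';python3 -m creep '0 0 0 0 0 0 -1;0 0 0 0 0 0 -1;0 0 0 0 0 0 -1'
cat > chk.py <<'E'
from station import read_state, read_camera
from pm import *
import sys
s=read_state(); t=np.array(s["eef_pos"]);print(t,s["tool_rot"],"jig",jf(t),s["contact_force"],s["grip_width"])
c=read_camera("wrist"); np.savez(f"pics/wrist{sys.argv[1]}.npz",**c)
W=world(c); z=W[...,2]; x,y=jf(W); hsv=cv2.cvtColor(c["color"],cv2.COLOR_RGB2HSV).astype(int)
v,u=np.mgrid[:420,:560]; Q=plane(c,np.stack([u,v],-1).reshape(-1,2),.0335).reshape(420,560,3); X,Y=jf(Q)
br=(X>-.07)&(X<-.025)&(abs(Y-.11)<.025)&(hsv[...,0]>16)&(hsv[...,0]<28)&(hsv[...,1]>100)&(z>.026)&(z<.04)
print("brass",br.sum(),"y",np.percentile(Y[br],[1,50,99]).round(4),"x",np.percentile(X[br],[1,99]).round(4)," ridge(z>.032):",Y[br&(z>.032)].mean() if br.any() else 0)
pp=(X>-.037)&(X<-.026)&(Y>.07)&(Y<.14)&(z>.030)&(z<.038)&~br
print("ptr",pp.sum(),"y",np.percentile(Y[pp],[2,50,98]).round(4) if pp.any() else 0)
cv2.imwrite(f"pics/top{sys.argv[1]}.png",np.vstack([cv2.copyMakeBorder(c["color"][:,:,::-1],0,0,0,240,cv2.BORDER_CONSTANT),cv2.resize(show(c,x1=-.0425+.02)[:,:,::-1],(800,170))]))
E
python3 chk.py 8
python3 - <<'E'
import runpy,sys
from pm import *
# same checks on the earlier picture (slide home)
c=load("wrist",7);W=world(c);z=W[...,2];v,u=np.mgrid[:420,:560]; X,Y=jf(plane(c,np.stack([u,v],-1).reshape(-1,2),.0335).reshape(420,560,3))
pp=(X>-.037)&(X<-.026)&(Y>.07)&(Y<.1)&(z>.030)&(z<.038); print("home ptr",pp.sum(),np.percentile(Y[pp],[2,50,98]).round(4) if pp.any() else 0)
E
```

```text
time_s: 15.15
eef_pos: [0.5503, -0.0179, 0.1021]
tool_rot: [3.139, -0.005, -2.823]
contact_force: [-0.3, 0.6, -0.4]
grip_width: 0.0556
time_s: 15.57
eef_pos: [0.5533, -0.0183, 0.1063]
tool_rot: [-3.141, 0.002, -2.822]
contact_force: [-0.8, -0.1, -0.1]
grip_width: 0.0197
time_s: 15.82
eef_pos: [0.5534, -0.0189, 0.1063]
tool_rot: [-3.14, 0.002, -2.822]
contact_force: [-0.7, -2.7, 3.6]
grip_width: 0.0131
time_s: 16.23
eef_pos: [0.5457, 0.0048, 0.1063]
tool_rot: [-3.137, 0.002, -2.822]
contact_force: [1.3, -7.7, 3.3]
grip_width: 0.013
time_s: 16.48
eef_pos: [0.5457, 0.0047, 0.1063]
tool_rot: [-3.138, 0.002, -2.822]
contact_force: [-0.1, -7.5, 2.6]
grip_width: 0.013
[0.5456607  0.00470619 0.10626704] [-3.13752696e+00  1.79890615e-03 -2.82218919e+00] jig (np.float64(0.0002805384059143414), np.float64(0.13441613589509516)) [-0.09445486 -7.53263853  2.59778934] 0.013016167750100319
brass 637 y [0.1042 0.1108 0.1158] x [-0.0525 -0.0355]  ridge(z>.032): 0.10980404399361002
ptr 87 y [0.0985 0.1001 0.1017]
home ptr 55 [0.0739 0.0754 0.0769]
```

The slide follows: pointer at 0.1001, ridge at about 0.110. I'll draw about 10 mm more.

```bash
python3 -m creep '0 0.2 0 0 0 0 -1;0 0.2 0 0 0 0 -1;0 0.1 0 0 0 0 -1;0 0 0 0 0 0 -1;0 0 0 0 0 0 -1';python3 -m creep '0 0 0 0 0 0 -1;0 0 0 0 0 0 -1'; python3 chk.py 9
```

```text
time_s: 16.95
eef_pos: [0.5426, 0.0139, 0.1063]
tool_rot: [-3.137, 0.002, -2.822]
contact_force: [1.7, -8.9, 2.9]
grip_width: 0.0133
time_s: 17.12
eef_pos: [0.5427, 0.0138, 0.1063]
tool_rot: [-3.137, 0.002, -2.822]
contact_force: [1.5, -8.7, 2.3]
grip_width: 0.0134
[0.54267951 0.0137679  0.10626367] [-3.13685806e+00  1.85568482e-03 -2.82223620e+00] jig (np.float64(0.00029543634158585145), np.float64(0.143955625868882)) [ 1.47878093 -8.7087161   2.34385556] 0.013395847107166453
brass 679 y [0.1044 0.1108 0.1163] x [-0.0525 -0.0355]  ridge(z>.032): 0.10952123960421428
ptr 86 y [0.108  0.1096 0.1112]
```

View pics/top9.png

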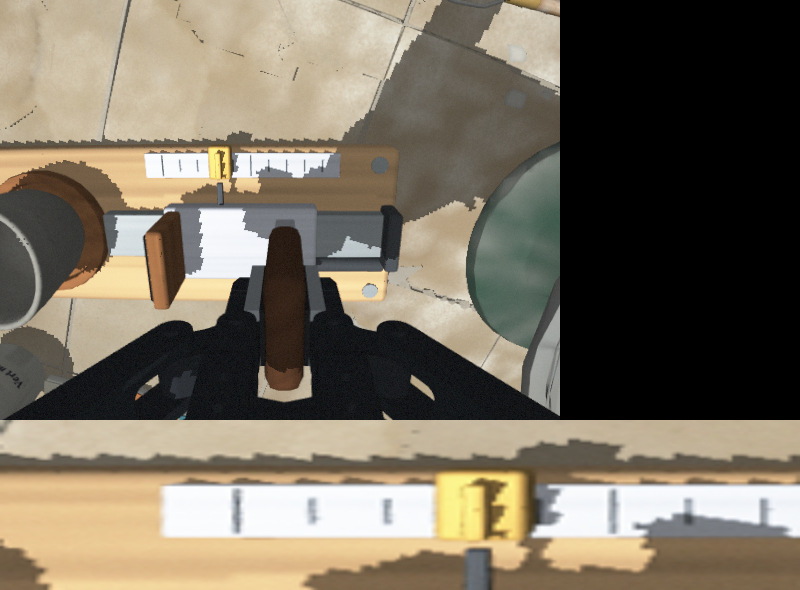

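In the rectified strip (8 px/mm) the pointer is at column 478 and the ridge at about 474, so they agree within 0.5 mm. The marker has not moved and the cup is still in the nest. I'll hold briefly and hand in.

```bash
python3 -m creep '0 0 0 0 0 0 -1;0 0 0 0 0 0 -1;0 0 0 0 0 0 -1;0 0 0 0 0 0 -1'; python3 chk.py 10
python3 - <<'E'
from pm import *
from station import read_camera, order
c=read_camera("scene"); W=world(c); x,y=jf(W); z=W[...,2]
m=(np.hypot(x,y)<.045)&(z>.07)&(z<.09)&(cv2.cvtColor(c["color"],cv2.COLOR_RGB2HSV)[...,1]<75); P=W[m]
print("cup rim",m.sum(),P[:,:2].mean(0),np.percentile(P[:,2],[50,98]))
order.job_done()
E
```

```text
time_s: 17.5
eef_pos: [0.5427, 0.0138, 0.1063]
tool_rot: [-3.137, 0.002, -2.822]
contact_force: [1.4, -9.5, 3.0]
grip_width: 0.0131
[0.5426803  0.01375474 0.10625959] [-3.13688392e+00  1.84541025e-03 -2.82224140e+00] jig (np.float64(0.0002920511109222285), np.float64(0.14394287929715316)) [ 1.35131507 -9.5085286   3.02459386] 0.013146431480183074
brass 684 y [0.1044 0.1108 0.1163] x [-0.0525 -0.0355]  ridge(z>.032): 0.10928318811293007
ptr 88 y [0.1079 0.1095 0.1112]
cup rim 219 [ 0.5828864  -0.12650051] [0.07577614 0.08052056]
the job is handed in; nothing more can be done
```

The cup is set down upright in the nest and released, and the slide is drawn back to the brass marker and held there against its spring. I handed the job in at about 17.5 s.

- **Cup:** I lifted the grey cup by its rim. It drooped about 4° in the grip, so I tilted the hand to level it before setting it down. After release, and again just before hand-in, its rim was about 80 mm above the worktop, as expected for a seated cup. After release its centre was less than 2 mm from the nest's centre.
- **Slide:** I drew it about 34 mm by its grip. The last wrist-camera check put the pointer at 109.5 mm and the marker's ridge at 109.3 mm along the jig from the nest. By eye the two differed by about 0.5 mm. The hand holds the slide steady against about 9 N.
- **Marker:** It did not move between the readings taken before and after the pull.
- **Checks that disagreed:**
  - The scene camera first put the nest about 5 mm from where the wrist camera did. I used the wrist camera's value, which repeated to 0.3 mm.
  - The last scene-camera mean of the cup rim is about 6 mm off the nest. I put that down to seeing only part of the rim, but I did not check it further.
- **Not checked:** I did not measure the pot, rib and loop tool at the end. No contact was felt on the way.

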